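# Push a drawer front into the corner of fence and stop

### The arm

A 7-joint arm with a two-finger parallel gripper is mounted at the origin on the work surface. World frame = base frame: x ahead of the robot, y to its left, z up, the work surface at z = 0. Lengths are in m, angles in degrees, forces in N, time in s.
With the tool pointing down it reaches from about 0.35 to 0.9 m from the base axis. Payload 19.9 kg.
Tool frame: the origin (TCP) lies on the front face of the gripper's body, between the roots of the fingers; the fingertips stand 73 mm ahead of it and the grasp point (between the pads) lies 54 mm ahead of it (r.grip_depth is the distance from the TCP to the grasp point, in m); z points along the fingers, y is the direction in which the jaws open and shut (so a half turn about z gives the same grasp; the last joint's range is limited). The gripper opens to 85 mm and grips with 20 to 120 N. Pads are 22 mm wide; open, the fingers measure 114 mm over their backs; the gripper's body (76 mm by 85 mm) begins 54 mm behind the grasp point. The pads swing forward as they close: fully open they stand 13 mm farther back than shut.
Start: joints at [67.179, 23.915, -0.59, 92.452, 0.269, 63.638, -3.037], TCP at [0.218, -0.586, 0.304] pointing down, gripper open.
Joint ranges: [-161.28, 161.28], [-22.2, 115.67], [-73.04, 71.86], [3.21, 147.25], [-68.34, 248.33], [10.77, 114.83], [-161.83, 161.83]. Speed limits (degrees/s): [108.29, 108.29, 136.94, 136.94, 172.46, 172.46, 172.46].

### API

Orientations are given as a 3x3 rotation matrix whose columns are the frame's x, y, z axes.
In Python, from workcell import r gives the robot as it stands.
- The arm moves only by the tool jog_arm, never from a script. Its argument "series" is a list that holds one entry, the list of rows, each a list of 7 numbers: the shift along the tool's x, y, z as a fraction of full scale, then the turn, a rotation vector about the tool's x, y, z as a fraction of full scale, then the closure, from -1 (fully open) to 1 (shut). A call has 1 to 20 rows; each row is the pose to reach, as a shift and turn from the pose commanded when the call began, along the tool's axes at that moment; what a row does not reach only later rows make up. Full scale, the value 1, is 500 mm for a shift and 45 degrees for a turn. A row lasts 1/8 s, in which the tool goes at most 62.5 mm and 10.7 degrees, less where a joint would pass 70% of its speed; a pose out of reach is approached as far as the arm can. A call with a number of a shift or a turn outside -1 to 1 is refused whole. A call with a gripper value outside its range is refused whole. The fingers move at their own pace and stop on an object; "newtons" is the grip in N (left out, the last holds). Time passes only in rows, so rows that repeat a pose let the fingers close. It gives the time, the measured TCP pose, the force and the opening at its end, in the units of the state.
- r.get_state(): the state, without advancing time (a new reading comes with each control period).
- r.get_image(name): name is "side" or "top" or "wrist"; returns the picture (384x512x3 uint8, red, green, blue); there is no depth.
- r.camera_info(name): a dict with "fov_y" (degrees; the focal length in pixels is half the picture's height over the tangent of half this angle, whatever the lens; pixels are square), "cx", "cy" (the principal point, pixels), "R" (3x3) and "t" (3): a world point X has camera coordinates R X + t. Camera axes: x right, y down, z forward; pixel columns grow to the right and rows downward; lengths in m; the calibration is good to about 2 mm. The wrist camera is an equidistant fisheye: a pixel r from the principal point sees the ray r / f radians off the axis. A picture is of the moment at which its call begins: read the wrist's pose just before it. camera_info takes no time and is no camera call; for the wrist camera it gives the pose at the moment of the call.
- r.job_done(): hands the job in, once; it reports no verdict.
The state is a dict: "t": time; "joint_positions": joint angles; "qvel": joint speeds; "joint_efforts": joint torques, N m; "tcp_pos": TCP position; "tcp_rot": TCP orientation; "wrist_force": force on the tool from outside, world axes, zero at the start; "wrist_torque": the same for the moment, N m; "gripper_width": finger opening in m.
Only numpy, scipy, OpenCV 4.12 (cv2) and the standard library are available. Lean on these libraries where they do the work, as an engineer would, in place of code of your own. Each camera call takes 0.05 s, during which the arm holds its last target.

### The job

The small wooden drawer front has to lie in the drilling position: push it along the table with the fingers until its long edge lies flat against the aluminium fence and its end butts against the blue stop block, with no gap at either, then move clear of it. Only push it: it must stay flat on the table and not be picked up or tipped. Leave the mug, the jar, the bit case and the screwdriver where they are.

Things in the scene. Friction and masses are not known exactly. Their poses are not given: they have to be found in the camera images.
- front_center (a point): centre of the drawer front, a loose plain wooden board lying flat, brown, 90 mm (its x) by 160 mm (its y) by 20 mm high, about 0.2 kg, with two pencilled crosses on top; this point lies half-way up (10 mm above the table), x and y axes along its short and long sides, z up. It starts nearer the robot than the fence, its long side roughly along the fence
- fence: bare aluminium angle clamped to the table, fixed. Its front face looks to its own -x (towards the robot) and is 520 mm long (along its y), 30 mm high; the origin is in the middle of that face's length, on the face, at table level. Its flange and two clamps (up to 47 mm high, at y = -245 and +245 mm) lie behind the face, from x = 0 to 51 mm
- stop: blue block fixed at the fence, at a place along it that varies; its axes are parallel to the fence's. The origin lies on the fence's face at table level, in the plane of the block's working face, which looks to its -y (towards the drawer front). The block reaches from there 30 mm to +y and 70 mm to -x (out from the fence), 28 mm high with a black screw knob on top to 40 mm
- mug_center (a point): centre of a white mug, 80 mm across, 90 mm high, standing loose, handle at its +y; leave alone
- screw_jar_center (a point): centre of a whitish translucent jar of screws with orange cap, 60 mm across, 65 mm high, standing loose; leave alone
- bit_case_center (a point): centre of a green drill-bit case, 60 by 100 by 30 mm high (x, y, z), lying loose; leave alone
- screwdriver: loose screwdriver with yellow handle, lying along its own x; about 200 mm long, 26 mm thick at the handle; leave alone
- front: the same drawer front, point on its underside (its origin, at table level below the centre), same axes
Not all that is in view belongs to the job. Of the things shaped like the front, the wooden one is meant. Several things look just like the stop: the one meant starts farthest from the robot's base.

How it is judged (in metres and radians):
At the end, for the whole second after the job is handed in: the drawer front lies flat on the table and at rest, its long edge along the fence within 0.025 rad, its centre at most 48.5 mm from the fence's face (45 mm is contact) and at most 83.5 mm from the stop's face (80 mm is contact); bystanders within 20 mm of where they stood (x of front_center in the frame of fence between -0.0485 and -0.0415 m and y of front_center in the frame of stop between -0.0835 and -0.0765 m and angle between the y axis of front and the y axis of fence, either way round below 0.025 rad and height (world z) of front_center below 0.014 m and angle between front_center's own z axis and vertical below 0.04 rad and linear speed of front below 0.01 m/s and angular speed of front below 0.05 rad/s and distance of each of mug_center, screw_jar_center, bit_case_center, screwdriver from where it was at the start of the episode below 0.02 m); the robot touches nothing.
It fails at once if the drawer front is lifted more than 8 mm off the table (height (world z) of front_center above 0.018 m).
It fails at once if the drawer front is tipped (angle between front_center's own z axis and vertical above 0.12 rad).
It fails at once if a bystander is moved more than 20 mm (distance of any of mug_center, screw_jar_center, bit_case_center, screwdriver from where it was at the start of the episode above 0.02 m).
It also fails if it takes over 58 s, if anything falls off the work surface, if the arm or the gripper's body presses on something with over 40 N, if the wrist force passes 120 N, or if a joint passes its speed limit or range.

## Working session

There is one attempt and no reset: what is moved stays moved. The work goes in short steps, Python scripts to look and compute and a tool call to move; the robot and the scene stay as the last step left them, time stands still between calls to the robot, and variables do not carry over. Pictures are saved under pics/ and viewed, and the job is handed in when it is done.

Besides the shell and the picture viewer there is one more tool, called as name(argument=value, ...) on one line, values as JSON. jog_arm: Moves the arm, as the interface text tells. Its arguments: {"type":"object","properties":{"series":{"type":"array"},"newtons":{"type":"number"}},"required":["series"]}

```bash
mkdir -p pics; ls
python3 - <<'E'
from workcell import r
import cv2
s=r.get_state();print(s)
for n in("top","side","wrist"):
    print(n,r.camera_info(n))
    cv2.imwrite(f"pics/{n}0.png",r.get_image(n)[:,:,::-1])
E
```

```text
pics
{'t': 0.0, 'joint_positions': array([67.17868676, 23.94664558, -0.59209304, 92.48616079,  0.26978942,
       63.63739603, -3.03463705]), 'qvel': array([ 0.03233638, -0.0994292 , -0.01751376, -0.10582116, -0.04921369,
       -0.02990431,  0.00883806]), 'joint_efforts': array([-1.22939338e-03, -8.64471388e+01,  6.79039210e-01, -4.34903276e+01,
        1.91860960e-02,  7.48507184e-03, -4.82215569e-06]), 'tcp_pos': array([ 0.21822182, -0.58538589,  0.30327058]), 'tcp_rot': array([[ 9.36990244e-01,  3.49355167e-01, -4.98909001e-04],
       [ 3.49355513e-01, -9.36989611e-01,  1.09278613e-03],
       [-8.57020700e-05, -1.19822655e-03, -9.99999278e-01]]), 'wrist_force': array([-0.25762711,  0.06688877,  0.323046  ]), 'wrist_torque': array([-0.01942448, -0.02712715,  0.03060299]), 'gripper_width': 0.08574084765927506}
top {'fov_y': 49.56466170501094, 'cx': 249.39641922600833, 'cy': 188.73050460179218, 'R': array([[-0.01177101, -0.99960448,  0.02554061],
       [-0.9953573 ,  0.00927321, -0.09580111],
       [ 0.09552638, -0.02654971, -0.99507277]]), 't': array([-0.01181282,  0.53063486,  1.30119994])}
side {'fov_y': 56.3838136827123, 'cx': 257.10116895217135, 'cy': 193.45224850848868, 'R': array([[-0.92961616, -0.36824091,  0.01457453],
       [-0.29259633,  0.71345374, -0.63668764],
       [ 0.22405618, -0.59613958, -0.77098407]]), 't': array([0.50489959, 0.1973204 , 0.83114104])}
wrist {'fov_y': 65.70646984690485, 'cx': 254.40092662125252, 'cy': 192.8169083434451, 'R': array([[ 0.34899165, -0.9371243 , -0.00169508],
       [-0.88546601, -0.33034492,  0.32683663],
       [-0.30684651, -0.11256232, -0.94507933]]), 't': array([-0.62508599, -0.04254902,  0.38133328])}
```

View pics/top0.png

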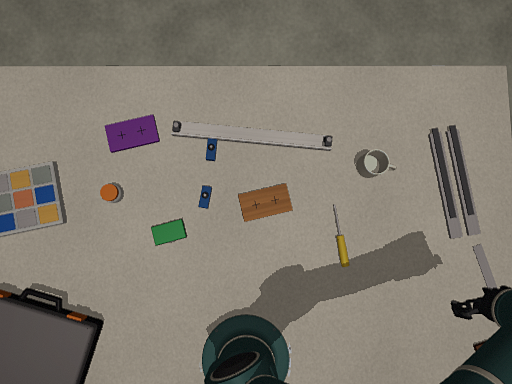

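View pics/side0.png

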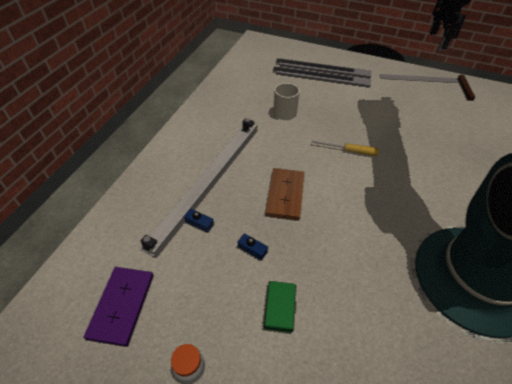

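The top view shows the wooden front at about (265,202) and the fence from (175,130) to (330,143). The stop is at the fence (211,150), and a decoy block sits at (205,196). Next I'll measure them.

```bash
cat > h.py <<'E'
import numpy as np, cv2
def ray(ci,px,z):
    f=192/np.tan(np.radians(ci['fov_y']/2)); R=np.array(ci['R']);t=np.array(ci['t'])
    px=np.atleast_2d(px).astype(float)
    d=np.c_[(px[:,0]-ci['cx'])/f,(px[:,1]-ci['cy'])/f,np.ones(len(px))]@R
    c=-R.T@t
    return c+d*((z-c[2])/d[:,2])[:,None]
def proj(ci,X):
    f=192/np.tan(np.radians(ci['fov_y']/2))
    p=np.atleast_2d(X)@np.array(ci['R']).T+ci['t']
    return p[:,:2]/p[:,2:]*f+[ci['cx'],ci['cy']]
E
python3 - <<'E'
from h import *
from workcell import r
for n,z in(("top",1),("side",1)):
    im=cv2.imread(f"pics/{n}0.png");hsv=cv2.cvtColor(im,cv2.COLOR_BGR2HSV);ci=r.camera_info(n)
    for nm,lo,hi,h in(("wood",(5,100,60),(18,255,255),.02),("blue",(105,120,30),(122,255,255),.028),("green",(50,100,40),(80,255,255),.03),("yellow",(20,150,80),(32,255,255),.02)):
        m=cv2.inRange(hsv,lo,hi)
        cs,_=cv2.findContours(m,0,1)
        for c in cs:
            if cv2.contourArea(c)>60:
                b=cv2.minAreaRect(c);bp=cv2.boxPoints(b)
                print(n,nm,cv2.contourArea(c),np.round(b[0],1),np.round(ray(ci,bp,h)[:,:2],3).tolist())
im=cv2.imread("pics/top0.png")
cv2.imwrite("pics/c1.png",cv2.resize(im[110:230,165:345],None,fx=4.4,fy=4.4,interpolation=cv2.INTER_CUBIC))
im=cv2.imread("pics/side0.png")
cv2.imwrite("pics/c2.png",cv2.resize(im[110:270,130:330],None,fx=3.7,fy=3.7,interpolation=cv2.INTER_CUBIC))
E
```

```text
top wood 76.0 [ 76.1 315.8] [[0.14, 0.553], [0.163, 0.547], [0.146, 0.49], [0.123, 0.496]]
top wood 141.5 [ 47.8 213.5] [[0.478, 0.653], [0.491, 0.595], [0.439, 0.582], [0.427, 0.64]]
top wood 286.5 [ 22.9 198.5] [[0.527, 0.732], [0.538, 0.674], [0.486, 0.662], [0.475, 0.72]]
top wood 222.0 [109. 192.] [[0.551, 0.457], [0.55, 0.4], [0.499, 0.4], [0.5, 0.456]]
top wood 1302.0 [264.8 201.9] [[0.514, 0.021], [0.549, -0.135], [0.462, -0.154], [0.428, 0.002]]
top wood 176.0 [ 19.8 179.2] [[0.588, 0.745], [0.6, 0.687], [0.549, 0.674], [0.536, 0.731]]
top blue 207.5 [  6.3 222.1] [[0.454, 0.769], [0.462, 0.723], [0.411, 0.713], [0.404, 0.759]]
top blue 166.0 [204.6 196.5] [[0.476, 0.145], [0.543, 0.133], [0.538, 0.105], [0.47, 0.117]]
top blue 265.0 [ 44.5 194. ] [[0.539, 0.661], [0.55, 0.604], [0.501, 0.593], [0.49, 0.649]]
top blue 163.0 [210.8 149.1] [[0.626, 0.122], [0.695, 0.115], [0.692, 0.087], [0.623, 0.094]]
top green 549.0 [168.2 231.8] [[0.413, 0.294], [0.438, 0.199], [0.381, 0.183], [0.356, 0.278]]
top yellow 195.5 [342.4 250.6] [[0.377, -0.291], [0.381, -0.316], [0.285, -0.33],
[... 1450 characters left out ...]
-1.36], [0.316, -1.154]]
side wood 249.0 [96.2 16.8] [[1.641, -0.661], [1.637, -0.831], [1.547, -0.755], [1.556, -0.595]]
side wood 227.0 [224.5  10. ] [[1.19, -1.039], [1.073, -1.09], [1.015, -0.956], [1.126, -0.908]]
side wood 304.5 [308.8   6.4] [[0.871, -1.127], [0.907, -1.267], [0.631, -1.254], [0.61, -1.12]]
side blue 279.0 [252.  246.1] [[0.541, 0.141], [0.539, 0.104], [0.469, 0.118], [0.473, 0.154]]
side blue 248.0 [198.  219.6] [[0.693, 0.124], [0.698, 0.086], [0.624, 0.095], [0.621, 0.132]]
side green 1200.5 [280.1 305.2] [[0.413, 0.296], [0.438, 0.2], [0.377, 0.183], [0.357, 0.28]]
side yellow 168.0 [361.4 149. ] [[0.374, -0.286], [0.378, -0.316], [0.285, -0.335], [0.283, -0.305]]
```

View pics/c1.png

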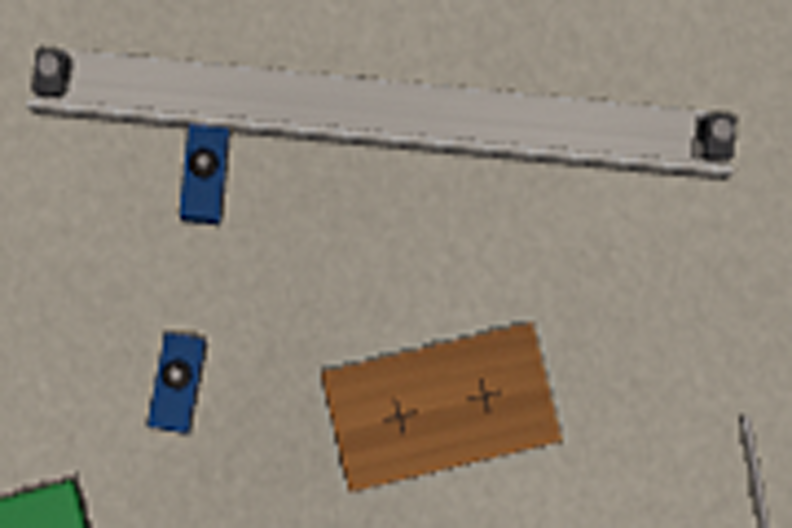

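View pics/c2.png

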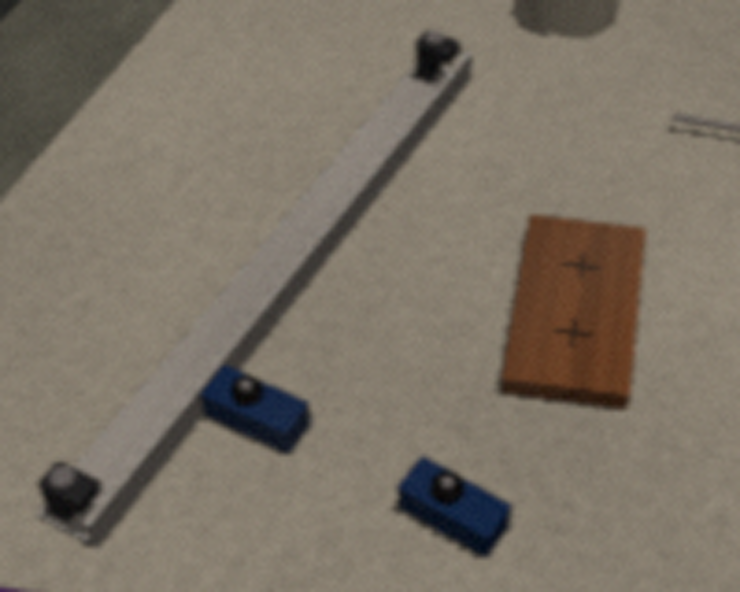

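Run:
```python
from h import *
from workcell import r
T=r.camera_info("top");S=r.camera_info("side")
t=lambda p:np.array(p)/4.4+[165,110]-.4
s=lambda p:np.array(p)/3.7+[130,110]-.4
P=ray(T,t([[30,108],[729,174]]),.03);Q=ray(T,t([[30,113],[728,179]]),.0)
print(P,Q)
A=ray(S,s([[82,528],[468,58]]),.03);B=ray(S,s([[97,545],[470,72]]),0);print(A,B)
for X in(P,Q,A,B):
    d=X[0]-X[1];print(np.linalg.norm(d),np.degrees(np.arctan2(-d[0],d[1])))
```

```text
[[ 0.70813621  0.23063498  0.03      ]
 [ 0.65589932 -0.27978657  0.03      ]] [[ 0.71128646  0.23546354  0.        ]
 [ 0.65785383 -0.28570165  0.        ]]
[[ 0.71322175  0.23351488  0.03      ]
 [ 0.65768161 -0.27937296  0.03      ]] [[ 0.71284588  0.22802025  0.        ]
 [ 0.66215454 -0.29632667  0.        ]]
0.5130875676059723 -5.84334531658648
0.523897130188383 -5.853815665552442
0.5158862726174919 -6.180422541021994
0.5267915259133413 -5.5219198169022015
```

Fence frame: O≈(0.684,-0.025) and yaw about -5.85°, so u≈(0.995,-0.102) and v≈(0.102,0.995). The stop face is at v≈0.112. The board is centred at about (0.488,-0.067) with yaw +12.6°. The plan is to push towards the fence with both open fingers, then push along the fence to the stop. First move: go behind the board at height.

jog_arm(series=[[[0.07,-0.09,0.02,0,0,0.06,-1],[0.14,-0.18,0.04,0,0,0.12,-1],[0.21,-0.27,0.06,0,0,0.18,-1],[0.28,-0.36,0.08,0,0,0.24,-1],[0.35,-0.46,0.11,0,0,0.3,-1],[0.42,-0.55,0.13,0,0,0.37,-1],[0.49,-0.64,0.15,0,0,0.43,-1],[0.56,-0.73,0.17,0,0,0.49,-1],[0.62,-0.82,0.19,0,0,0.55,-1],[0.65,-0.86,0.2,0,0,0.57,-1],[0.672,-0.883,0.206,0,0,0.584,-1],[0.672,-0.883,0.206,0,0,0.584,-1],[0.672,-0.883,0.206,0,0,0.584,-1],[0.672,-0.883,0.206,0,0,0.584,-1]]])

```text
t: 1.9
tcp_pos: [0.3787, -0.0552, 0.201]
tcp_rot: [[0.995, -0.103, 0.0], [-0.103, -0.995, -0.0], [0.0, 0.0, -1.0]]
wrist_force: [0.4, 0.2, 1.2]
gripper_width: 0.0855
```

jog_arm(series=[[[0,0,0.05,0,0,0,-1],[0,0,0.1,0,0,0,-1],[0,0,0.15,0,0,0,-1],[0,0,0.2,0,0,0,-1],[0,0,0.212,0,0,0,-1],[0,0,0.212,0,0,0,-1],[0,0,0.212,0,0,0,-1]]])

```text
t: 2.78
tcp_pos: [0.3793, -0.0547, 0.0957]
tcp_rot: [[0.995, -0.102, 0.001], [-0.102, -0.995, -0.0], [0.001, 0.0, -1.0]]
wrist_force: [0.6, 0.1, -0.6]
gripper_width: 0.0852
```

Run:
```python
from workcell import r
from h import *
S=r.camera_info("side");p=r.get_state()['tcp_pos'];print(p,r.get_state()['wrist_force'])
im=r.get_image("side")[:,:,::-1].copy()
cv2.imwrite("pics/w1.png",cv2.resize(r.get_image("wrist")[:,:,::-1],None,fx=1.5,fy=1.5))
cv2.imwrite("pics/s1.png",cv2.resize(im[120:270,220:420],None,fx=4,fy=4,interpolation=cv2.INTER_CUBIC))
v=np.array([.103,.995,0])
for h in(.06,.073):
  for sg in(-1,1):
    q=p+sg*.05*v;q[2]-=h;print(h,sg,(proj(S,q)-[220,120])*4)
```

```text
[ 0.3793276  -0.05473112  0.0956799 ] [ 0.55742685  0.08049931 -0.63880739]
0.06 -1 [[444.16919136 279.5949761 ]]
0.06 1 [[388.88373336 387.78260612]]
0.073 -1 [[440.79772445 292.09960747]]
0.073 1 [[385.91315931 399.87575157]]
```

View pics/s1.png

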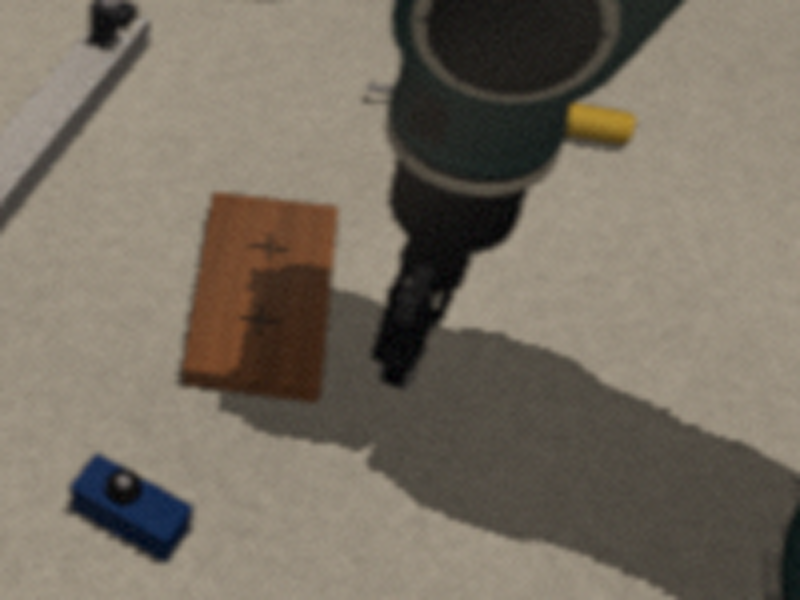

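View pics/w1.png

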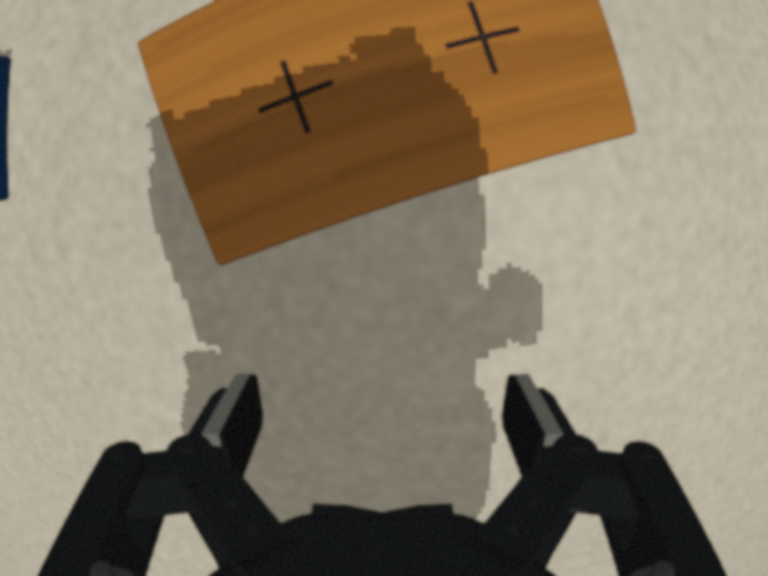

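The side view puts the fingertip at about (395,385), so the open tips are about 60 mm ahead of the TCP. The wrist view shows both fingers square to the fence, with the board's near left corner closest. I'll lower to TCP z≈0.070.

jog_arm(series=[[[0,0,0.015,0,0,0,-1],[0,0,0.03,0,0,0,-1],[0,0,0.04,0,0,0,-1],[0,0,0.052,0,0,0,-1],[0,0,0.052,0,0,0,-1],[0,0,0.052,0,0,0,-1]]])

```text
t: 3.62
tcp_pos: [0.3789, -0.0545, 0.0689]
tcp_rot: [[0.995, -0.102, -0.0], [-0.102, -0.995, 0.0], [-0.0, -0.0, -1.0]]
wrist_force: [0.2, -0.9, 0.5]
gripper_width: 0.0851
```

Run:
```python
from workcell import r
from h import *
im=r.get_image("side")[:,:,::-1].copy()
cv2.imwrite("pics/s2.png",cv2.resize(im[120:270,220:420],None,fx=4,fy=4,interpolation=cv2.INTER_CUBIC))
cv2.imwrite("pics/w2.png",r.get_image("wrist")[:,:,::-1])
```

```text
(no output)
```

View pics/s2.png

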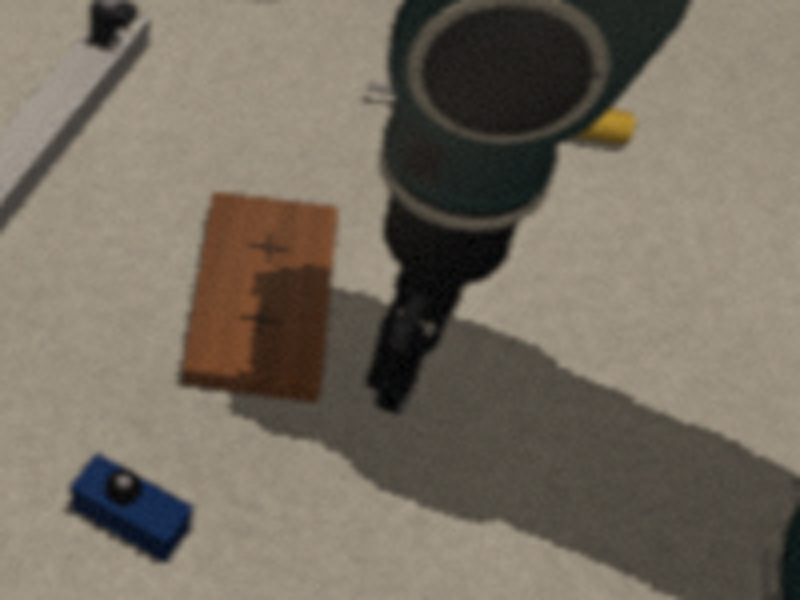

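View pics/w2.png

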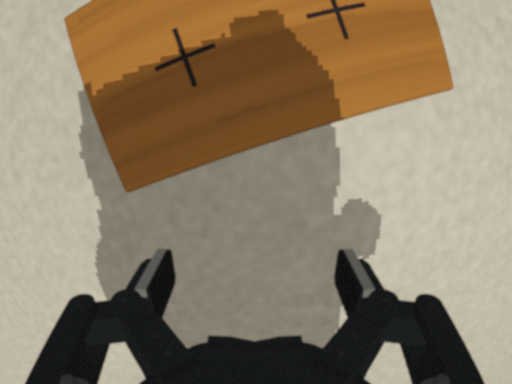

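No contact with the table. Starting the push along tool x towards the fence.

jog_arm(series=[[[0.02,0,0.004,0,0,0,-1],[0.04,0,0.004,0,0,0,-1],[0.055,0,0.004,0,0,0,-1],[0.07,0,0.004,0,0,0,-1],[0.085,0,0.004,0,0,0,-1],[0.1,0,0.004,0,0,0,-1],[0.115,0,0.004,0,0,0,-1],[0.13,0,0.004,0,0,0,-1],[0.145,0,0.004,0,0,0,-1],[0.16,0,0.004,0,0,0,-1],[0.175,0,0.004,0,0,0,-1],[0.19,0,0.004,0,0,0,-1],[0.205,0,0.004,0,0,0,-1],[0.22,0,0.004,0,0,0,-1],[0.235,0,0.004,0,0,0,-1],[0.25,0,0.004,0,0,0,-1],[0.25,0,0.004,0,0,0,-1],[0.25,0,0.004,0,0,0,-1]]])

```text
t: 5.98
tcp_pos: [0.5032, -0.0673, 0.0668]
tcp_rot: [[0.995, -0.102, -0.0], [-0.102, -0.995, 0.0], [-0.0, -0.0, -1.0]]
wrist_force: [-0.3, 0.6, 0.4]
gripper_width: 0.0855
```

Run:
```python
from workcell import r
from h import *
im=r.get_image("side")[:,:,::-1].copy()
cv2.imwrite("pics/s3.png",cv2.resize(im[110:270,130:330],None,fx=3.7,fy=3.7,interpolation=cv2.INTER_CUBIC))
cv2.imwrite("pics/w3.png",r.get_image("wrist")[:,:,::-1])
```

```text
(no output)
```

View pics/s3.png

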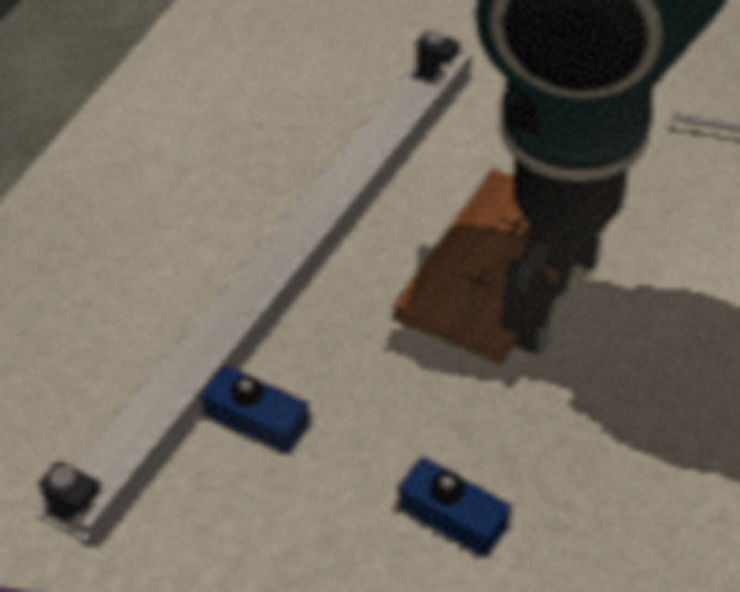

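View pics/w3.png

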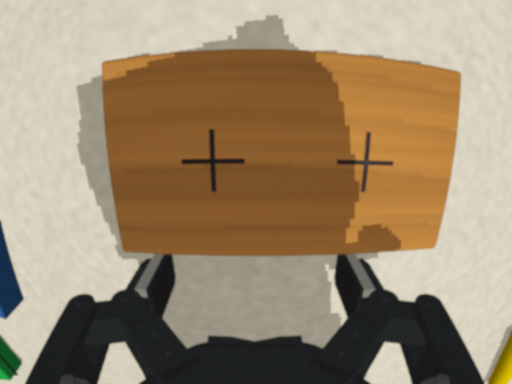

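The board is now square to both fingers. Continuing towards the fence.

jog_arm(series=[[[0.015,0,0,0,0,0,-1],[0.03,0,0,0,0,0,-1],[0.045,0,0,0,0,0,-1],[0.06,0,0,0,0,0,-1],[0.075,0,0,0,0,0,-1],[0.09,0,0,0,0,0,-1],[0.105,0,0,0,0,0,-1],[0.12,0,0,0,0,0,-1],[0.125,0,0,0,0,0,-1],[0.13,0,0,0,0,0,-1],[0.13,0,0,0,0,0,-1]]])

```text
t: 7.45
tcp_pos: [0.568, -0.0739, 0.0669]
tcp_rot: [[0.995, -0.102, 0.0], [-0.102, -0.995, 0.0], [0.0, -0.0, -1.0]]
wrist_force: [0.8, -0.1, -0.1]
gripper_width: 0.0855
```

```bash
cat > look.py <<'E'
import sys
from workcell import r
from h import *
n=sys.argv[1]
im=r.get_image("side")[:,:,::-1].copy()
cv2.imwrite(f"pics/s{n}.png",cv2.resize(im[110:270,130:330],None,fx=3.7,fy=3.7,interpolation=cv2.INTER_CUBIC))
cv2.imwrite(f"pics/w{n}.png",cv2.resize(r.get_image("wrist")[:,:,::-1],None,fx=1.5,fy=1.5))
print(r.get_state()['wrist_force'],r.get_state()['tcp_pos'])
E
python3 look.py 4
```

```text
[-0.32954224 -0.71812587 -0.1977221 ] [ 0.56791481 -0.07385558  0.06690767]
```

View pics/s4.png

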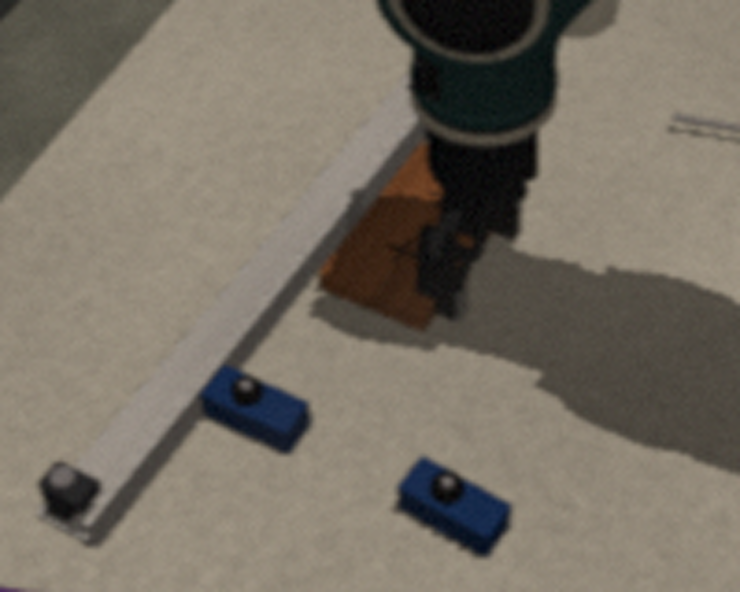

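View pics/w4.png

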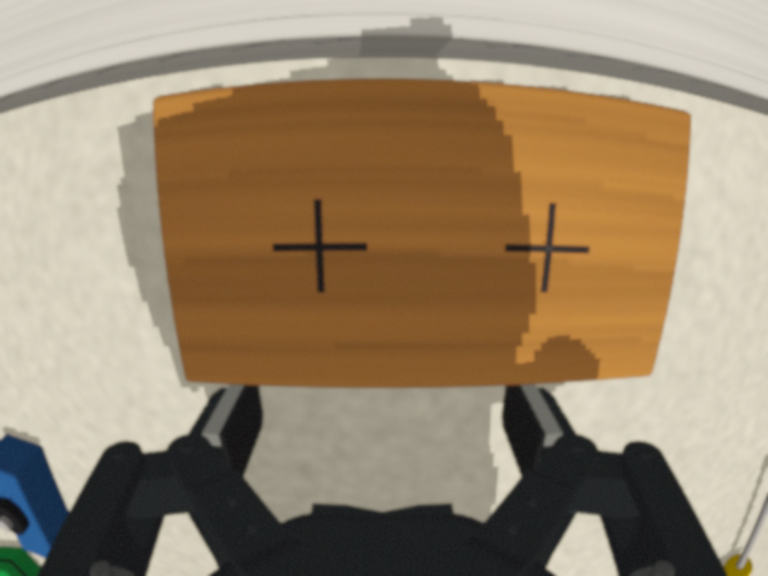

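About 9 mm of gap remains in the wrist view. I'll creep in.

jog_arm(series=[[[0.004,0,0,0,0,0,-1],[0.008,0,0,0,0,0,-1],[0.012,0,0,0,0,0,-1],[0.014,0,0,0,0,0,-1],[0.016,0,0,0,0,0,-1],[0.018,0,0,0,0,0,-1],[0.02,0,0,0,0,0,-1],[0.02,0,0,0,0,0,-1]]])

```text
t: 8.55
tcp_pos: [0.5772, -0.0748, 0.0667]
tcp_rot: [[0.995, -0.102, -0.002], [-0.102, -0.995, 0.0], [-0.002, 0.0, -1.0]]
wrist_force: [-5.8, 2.3, 3.6]
gripper_width: 0.0855
```

```bash
python3 look.py 5
```

```text
[-5.79121975  0.99248478  3.61344551] [ 0.57724195 -0.07479518  0.06669538]
```

View pics/w5.png

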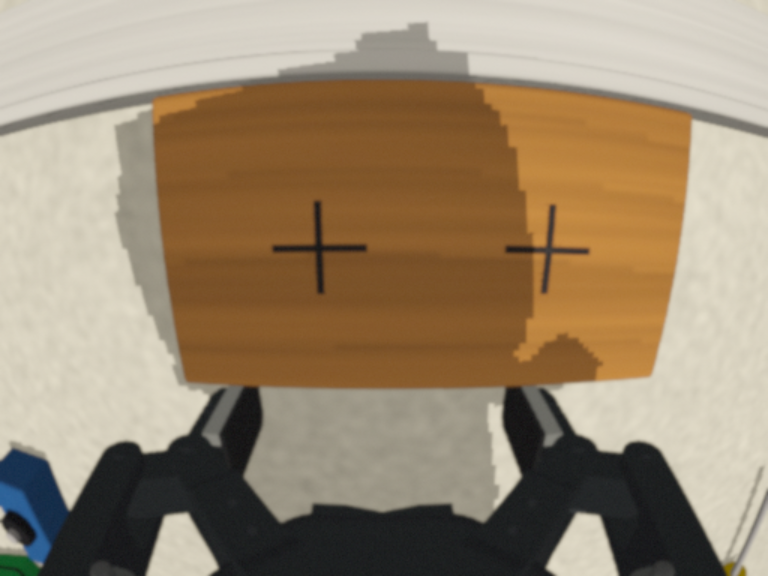

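The board is in contact with the fence (about 6 N, no visible gap). I'll press a little to seat it, then back off and rise, starting the first half of a 90° turn.

jog_arm(series=[[[0.003,0,0,0,0,0,-1],[0.006,0,0,0,0,0,-1],[0.006,0,0,0,0,0,-1],[0,0,0,0,0,0,-1],[-0.03,0,0,0,0,0,-1],[-0.06,0,0,0,0,0,-1],[-0.08,0,-0.05,0,0,0,-1],[-0.08,0,-0.12,0,0,0,-0.2],[-0.08,0,-0.2,0,0,-0.2,-0.2],[-0.08,0,-0.2,0,0,-0.4,-0.2],[-0.08,0,-0.2,0,0,-0.6,-0.2],[-0.08,0,-0.2,0,0,-0.8,-0.2],[-0.08,0,-0.2,0,0,-1,-0.2],[-0.08,0,-0.2,0,0,-1,-0.2]]])

```text
t: 10.4
tcp_pos: [0.5383, -0.071, 0.1669]
tcp_rot: [[0.776, 0.631, 0.0], [0.631, -0.776, 0.0], [0.001, -0.0, -1.0]]
wrist_force: [0.9, 0.3, -0.7]
gripper_width: 0.0513
```

```bash
python3 - <<'E'
from workcell import r
from h import *
s=r.get_state();print(s['joint_positions'],s['gripper_width'],s['tcp_pos'],s['t'])
c=r.camera_info("wrist");C=-np.array(c['R']).T@c['t'];print("cam in tool",s['tcp_rot'].T@(C-s['tcp_pos']))
T=r.camera_info("top")
print("mug",ray(T,[[373,162],[394,166]],.09))
im=r.get_image("top")[:,:,::-1]
cv2.imwrite("pics/t6.png",cv2.resize(im[100:230,165:405],None,fx=3.3,fy=3.3,interpolation=cv2.INTER_CUBIC))
E
python3 look.py 6
```

```text
[ 27.28183405  28.41856611 -28.69796757 109.8236057   18.40619343
  46.26540582 -62.27641927] 0.051338627432136255 [ 0.53825635 -0.0709977   0.16693334] 10.4
cam in tool [ 0.08392325  0.00088877 -0.06990605]
mug [[ 0.60339492 -0.3971669   0.09      ]
 [ 0.5904513  -0.46183521  0.09      ]]
[-0.17647119  0.06276596 -0.18536991] [ 0.53817714 -0.07087951  0.16692764]
```

View pics/t6.png

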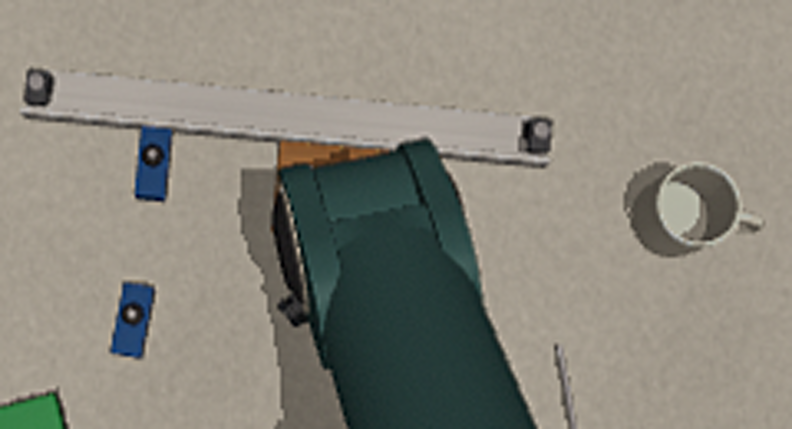

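View pics/s6.png

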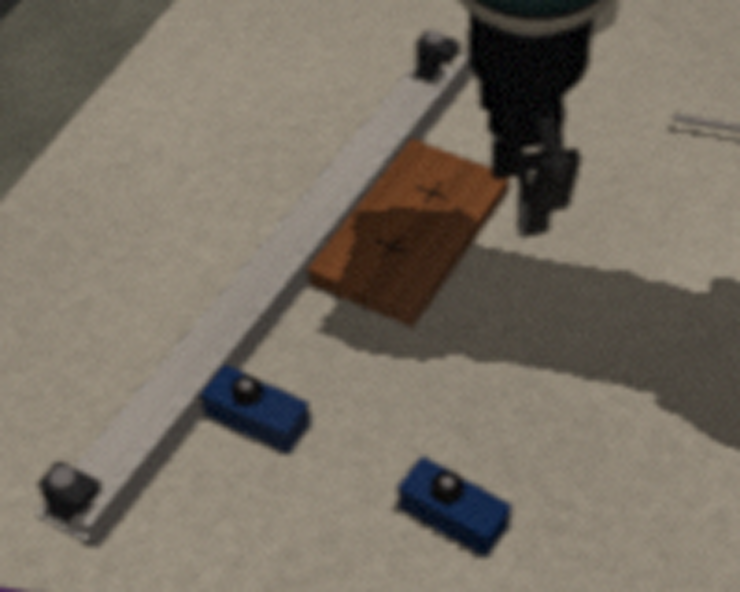

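The side view shows the board flush with the fence. Its right end runs from (413,138) to (508,180) in the crop. Now I'll compute the next pose.

Run:
```python
from workcell import r
from h import *
S=r.camera_info("side")
X=ray(S,np.array([[413,138],[508,182]])/3.7+[130,110]-.4,.02);O=np.array([.684,-.025]);u=np.array([.9948,-.102]);v=np.array([.102,.9948])
print(X,[((x[:2]-O)@u,(x[:2]-O)@v) for x in X])
s=r.get_state()
g=O-.048*u+(-.2)*v
d=np.r_[g-s['tcp_pos'][:2],-.02];print(g,(s['tcp_rot'].T@d)/.5)
```

```text
[[ 0.66626857 -0.18091862  0.02      ]
 [ 0.57745718 -0.16329419  0.02      ]] [(np.float64(-0.0017355251106822662), np.float64(-0.15691644955773948)), (np.float64(-0.09188278931358895), np.float64(-0.14844243221898135))]
[ 0.6158496 -0.219064 ] [-0.06559154  0.32811969  0.04002296]
```

jog_arm(series=[[[-0.01,0.05,0,0,0,-0.15,-0.2],[-0.02,0.1,0,0,0,-0.3,-0.2],[-0.03,0.15,0.01,0,0,-0.45,-0.2],[-0.04,0.2,0.02,0,0,-0.6,-0.2],[-0.05,0.25,0.03,0,0,-0.75,-0.2],[-0.06,0.3,0.04,0,0,-0.9,-0.2],[-0.066,0.328,0.04,0,0,-1,-0.2],[-0.066,0.328,0.04,0,0,-1,-0.2],[-0.066,0.328,0.04,0,0,-1,-0.2],[-0.066,0.328,0.1,0,0,-1,-0.2],[-0.066,0.328,0.14,0,0,-1,-0.2],[-0.066,0.328,0.14,0,0,-1,-0.2],[-0.066,0.328,0.14,0,0,-1,-0.2]]])

```text
t: 12.18
tcp_pos: [0.6165, -0.2186, 0.0976]
tcp_rot: [[0.102, 0.995, 0.001], [0.995, -0.102, -0.0], [0.0, 0.001, -1.0]]
wrist_force: [-0.4, -0.5, 0.8]
gripper_width: 0.0513
```

```bash
python3 look.py 7; python3 -c "
from workcell import r
print(r.get_state()['joint_positions'])"
```

```text
[ 0.41016957 -0.56652492 -0.39625242] [ 0.61651383 -0.21884124  0.09785038]
[ 40.20873652  45.26445783 -33.53770834  94.44166376  30.93217898
  49.78402706 -11.77148964]
```

View pics/s7.png

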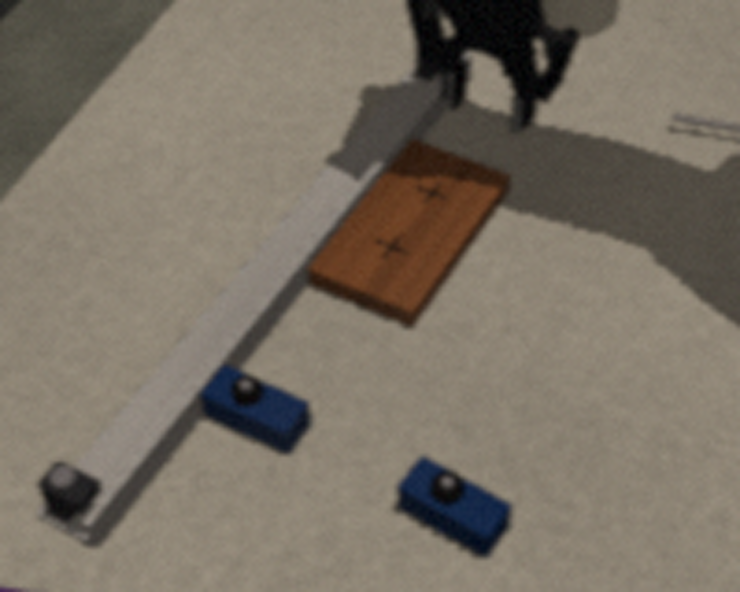

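View pics/w7.png

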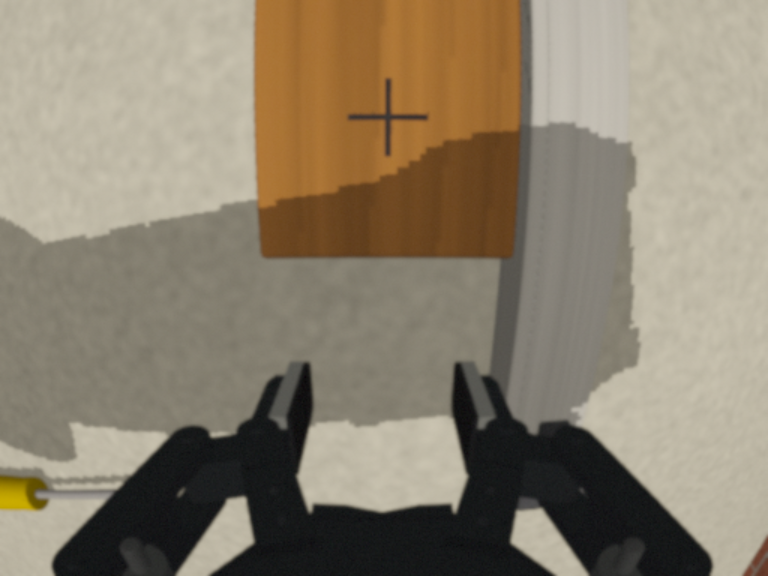

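Both fingers face the board's end, with the cross centred at (388,117). I'll narrow the fingers for more fence clearance and then lower.

jog_arm(series=[[[0.01,0,0,0,0,0,0.35],[0.02,0,0,0,0,0,0.35],[0.02,0,0.01,0,0,0,0.35],[0.02,0,0.02,0,0,0,0.35],[0.02,0,0.028,0,0,0,0.35],[0.02,0,0.028,0,0,0,0.35],[0.02,0,0.028,0,0,0,0.35]]])

```text
t: 13.15
tcp_pos: [0.6171, -0.2089, 0.0829]
tcp_rot: [[0.102, 0.995, 0.0], [0.995, -0.102, 0.0], [0.0, 0.0, -1.0]]
wrist_force: [0.3, 0.5, -1.9]
gripper_width: 0.0279
```

```bash
python3 look.py 8
```

```text
[-0.36930549 -0.04331343  0.14941188] [ 0.61717439 -0.20890595  0.08300718]
```

View pics/s8.png

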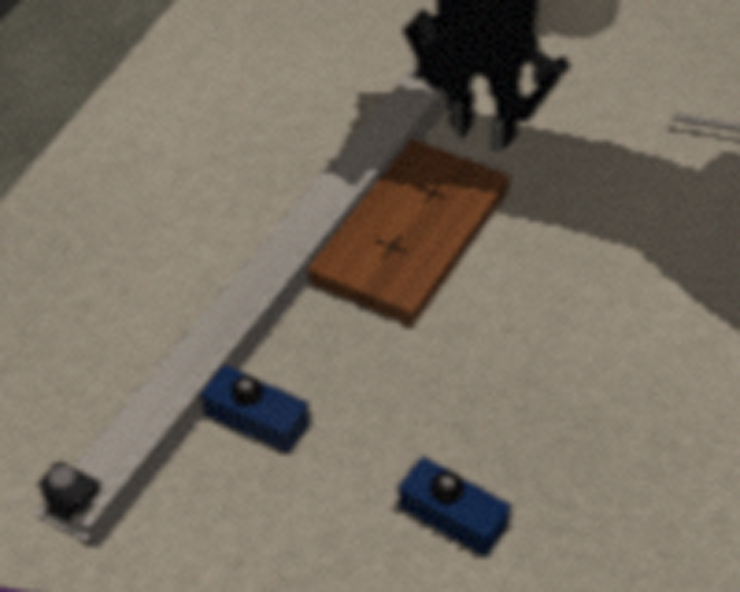

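View pics/w8.png

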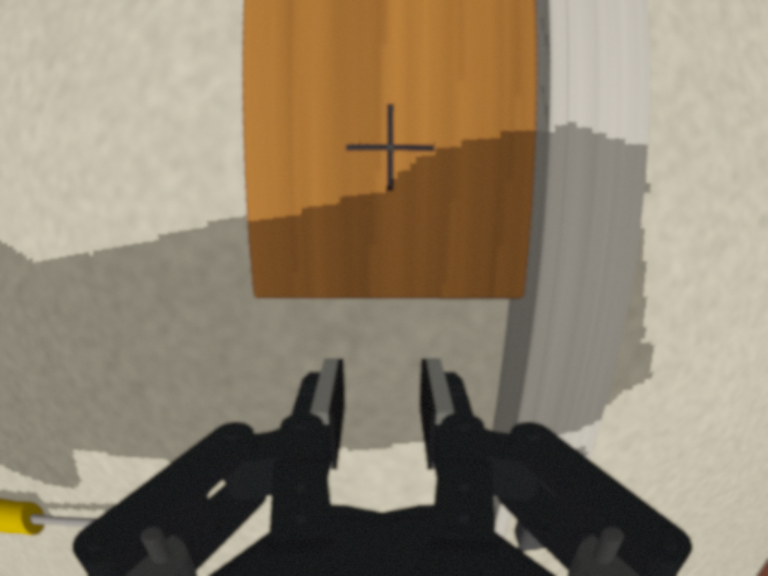

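jog_arm(series=[[[0.015,0,0.008,0,0,0,0.35],[0.03,0,0.008,0,0,0,0.35],[0.045,0,0.008,0,0,0,0.35],[0.06,0,0.008,0,0,0,0.35],[0.075,0,0.008,0,0,0,0.35],[0.09,0,0.008,0,0,0,0.35],[0.105,0,0.008,0,0,0,0.35],[0.12,0,0.008,0,0,0,0.35],[0.135,0,0.008,0,0,0,0.35],[0.15,0,0.008,0,0,0,0.35],[0.165,0,0.008,0,0,0,0.35],[0.18,0,0.008,0,0,0,0.35],[0.195,0,0.008,0,0,0,0.35],[0.21,0.001,0.008,0,0,0,0.35],[0.22,0.002,0.008,0,0,0,0.35],[0.23,0.002,0.008,0,0,0,0.35],[0.23,0.002,0.008,0,0,0,0.35]]])

```text
t: 15.38
tcp_pos: [0.6299, -0.094, 0.0789]
tcp_rot: [[0.101, 0.995, 0.0], [0.995, -0.101, 0.0], [0.0, 0.0, -1.0]]
wrist_force: [-0.0, -1.0, 0.1]
gripper_width: 0.0281
```

```bash
python3 look.py 9
```

```text
[ 0.12491225 -0.26093013 -0.10267838] [ 0.62985453 -0.09460055  0.07889104]
```

View pics/s9.png

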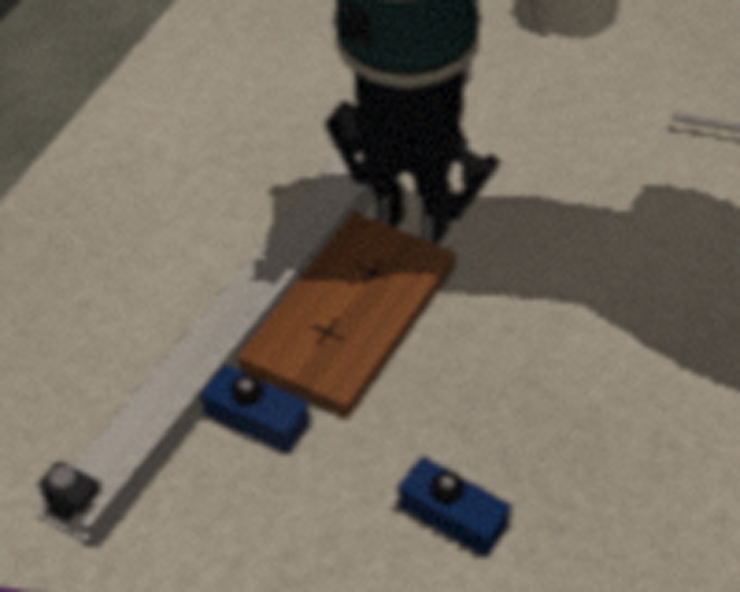

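View pics/w9.png

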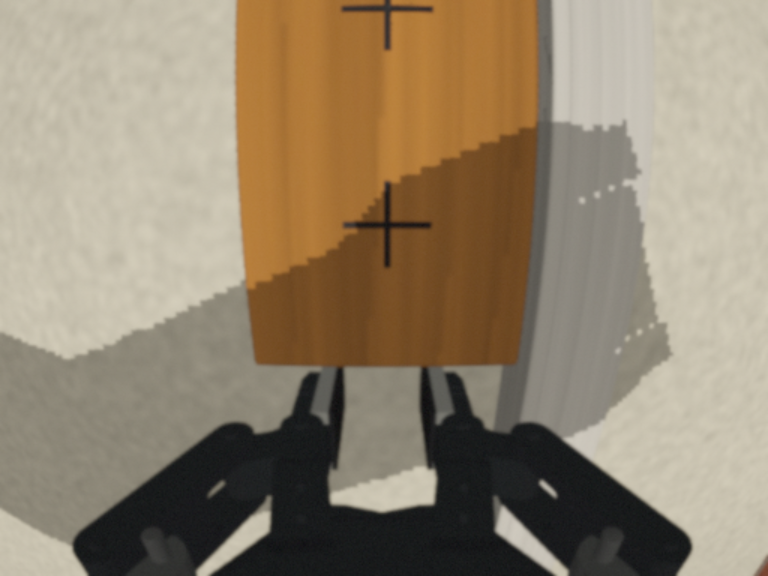

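The board is still along the fence, with about 15 mm left to the stop. Creeping in.

jog_arm(series=[[[0.006,0,0,0,0,0,0.35],[0.012,0,0,0,0,0,0.35],[0.018,0,0,0,0,0,0.35],[0.022,0,0,0,0,0,0.35],[0.025,0,0,0,0,0,0.35],[0.028,0,0,0,0,0,0.35],[0.03,0,0,0,0,0,0.35],[0.03,0,0,0,0,0,0.35]]])

```text
t: 16.48
tcp_pos: [0.6312, -0.0801, 0.0788]
tcp_rot: [[0.102, 0.995, -0.0], [0.995, -0.102, -0.001], [-0.001, -0.0, -1.0]]
wrist_force: [-1.6, -4.0, 1.9]
gripper_width: 0.0278
```

```bash
python3 look.py 10
```

```text
[-1.29790792 -4.4254073   1.41316483] [ 0.63125441 -0.08010691  0.07887448]
```

View pics/s10.png

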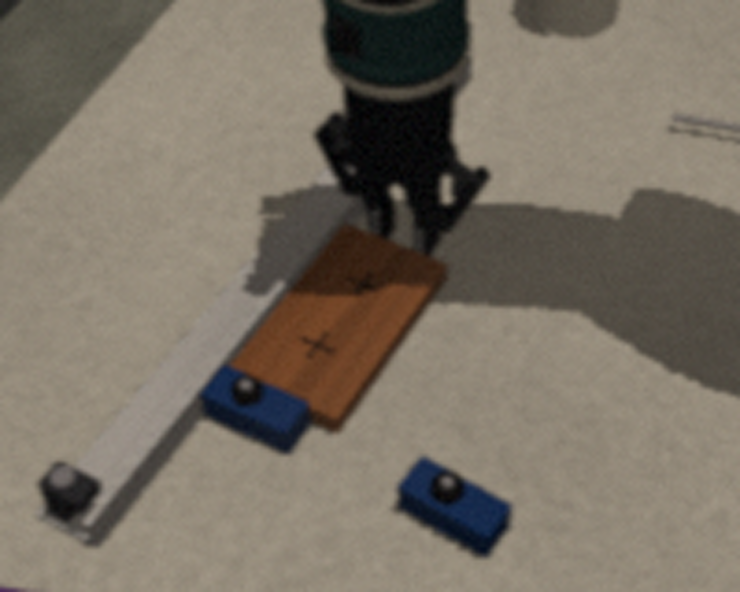

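jog_arm(series=[[[0.003,0,0,0,0,0,0.35],[0.006,0,0,0,0,0,0.35],[0.008,0,0,0,0,0,0.35],[0.008,0,0,0,0,0,0.35]]])

```text
t: 17.08
tcp_pos: [0.6313, -0.0797, 0.0789]
tcp_rot: [[0.105, 0.994, -0.001], [0.994, -0.105, -0.005], [-0.005, -0.001, -1.0]]
wrist_force: [-4.6, -20.8, 5.9]
gripper_width: 0.028
```

The board is hard against the stop: 21 N with almost no travel. Backing off, rising, and moving away towards -y and the robot to look.

jog_arm(series=[[[-0.008,0,0,0,0,0,0.35],[-0.03,0,0,0,0,0,0.35],[-0.06,0,0,0,0,0,0.35],[-0.08,0,-0.03,0,0,0,0.35],[-0.09,0,-0.1,0,0,0,0.35],[-0.1,-0.05,-0.2,0,0,0.2,0.35],[-0.1,-0.15,-0.22,0,0,0.4,0.35],[-0.1,-0.25,-0.22,0,0,0.6,-0.2],[-0.1,-0.35,-0.22,0,0,0.8,-1],[-0.1,-0.42,-0.22,0,0,1,-1],[-0.1,-0.42,-0.22,0,0,1,-1],[-0.1,-0.42,-0.22,0,0,1,-1]]])

```text
t: 18.58
tcp_pos: [0.4185, -0.1043, 0.1897]
tcp_rot: [[0.775, 0.632, 0.002], [0.632, -0.775, -0.001], [0.001, 0.001, -1.0]]
wrist_force: [-0.6, -0.8, 0.4]
gripper_width: 0.0855
```

```bash
python3 look.py 11
python3 - <<'E'
from workcell import r
from h import *
im=r.get_image("top")[:,:,::-1]
cv2.imwrite("pics/t11.png",cv2.resize(im[110:230,165:345],None,fx=4.4,fy=4.4,interpolation=cv2.INTER_CUBIC))
E
```

```text
[ 0.60646165 -0.59594063 -0.2138284 ] [ 0.41855912 -0.10415568  0.18921513]
```

View pics/s11.png

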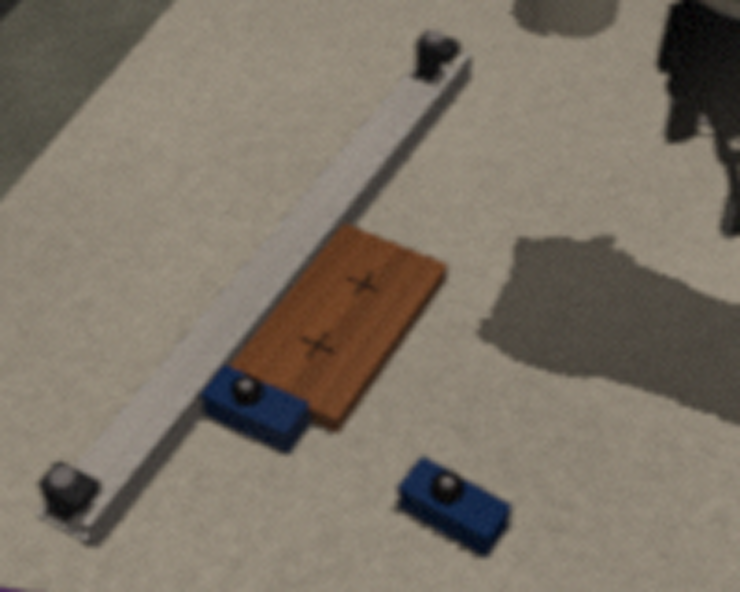

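View pics/t11.png

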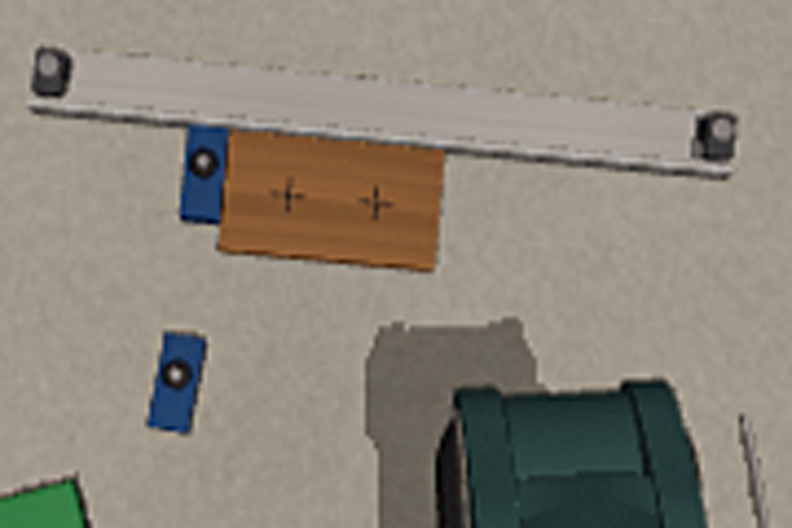

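View pics/w11.png

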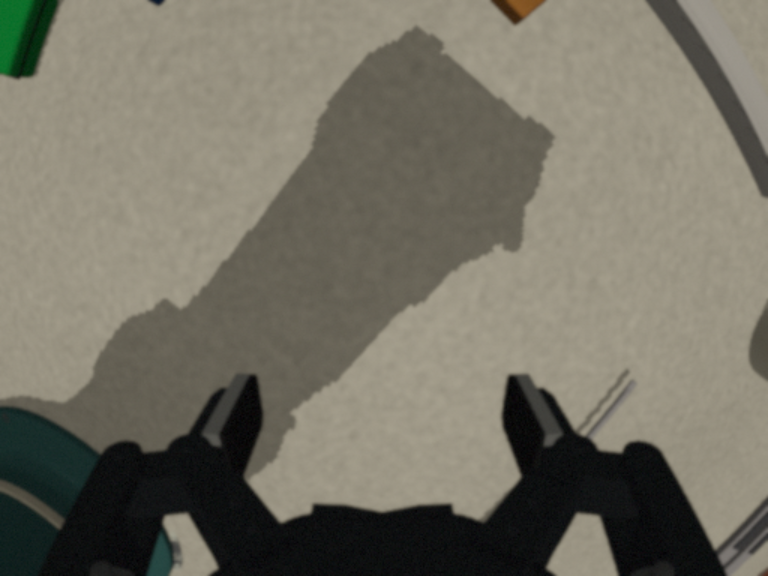

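Top and side views show the board flush at both the fence and the stop. There is plenty of time, so I'll do a light confirming nudge against the fence with the two open fingers.

jog_arm(series=[[[0.05,-0.01,0,0,0,0.2,-1],[0.12,-0.02,0,0,0,0.4,-1],[0.2,-0.03,0,0,0,0.6,-1],[0.28,-0.03,0,0,0,0.8,-1],[0.33,-0.031,0,0,0,1,-1],[0.331,-0.031,0,0,0,1,-1],[0.331,-0.031,0.06,0,0,1,-1],[0.331,-0.031,0.12,0,0,1,-1],[0.331,-0.031,0.18,0,0,1,-1],[0.331,-0.031,0.22,0,0,1,-1],[0.331,-0.031,0.244,0,0,1,-1],[0.331,-0.031,0.244,0,0,1,-1],[0.331,-0.031,0.244,0,0,1,-1]]])

```text
t: 20.35
tcp_pos: [0.5367, 0.0125, 0.0676]
tcp_rot: [[0.995, -0.101, 0.001], [-0.101, -0.995, 0.0], [0.001, -0.0, -1.0]]
wrist_force: [0.5, 0.3, -0.1]
gripper_width: 0.0854
```

```bash
python3 look.py 12
```

```text
[ 0.26848313 -0.90059337  0.39316353] [0.53666894 0.01245636 0.06770202]
```

View pics/w12.png

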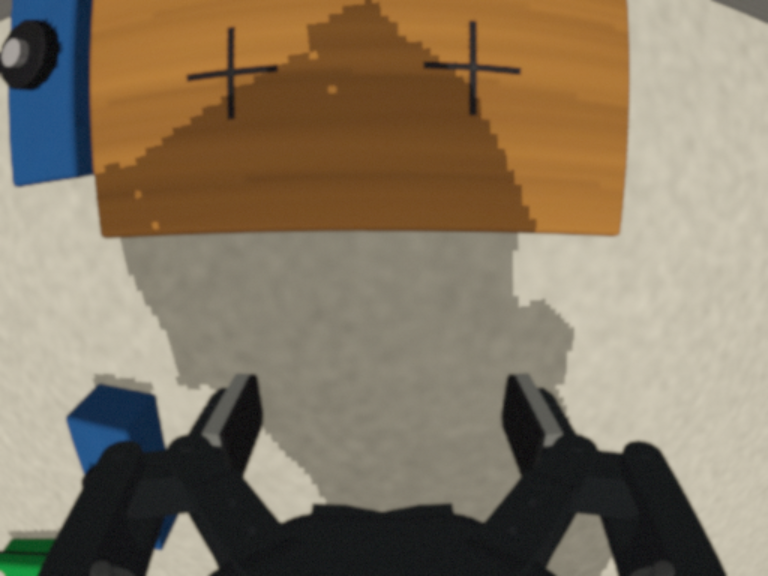

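The end is flush against the stop in the wrist view. Nudging forward.

jog_arm(series=[[[0.02,0,0,0,0,0,-1],[0.04,0,0,0,0,0,-1],[0.06,0,0,0,0,0,-1],[0.075,0,0,0,0,0,-1],[0.085,0,0,0,0,0,-1],[0.09,0,0,0,0,0,-1],[0.095,0,0,0,0,0,-1],[0.098,0,0,0,0,0,-1],[0.101,0,0,0,0,0,-1],[0.104,0,0,0,0,0,-1],[0.106,0,0,0,0,0,-1],[0.106,0,0,0,0,0,-1]]])

```text
t: 21.95
tcp_pos: [0.5861, 0.0074, 0.0662]
tcp_rot: [[0.995, -0.102, -0.007], [-0.102, -0.995, -0.0], [-0.007, 0.001, -1.0]]
wrist_force: [-22.2, 0.6, 13.6]
gripper_width: 0.0857
```

```bash
python3 look.py 13
```

```text
[-21.3653681    2.55423745  14.20790476] [0.58613574 0.00741924 0.06621089]
```

View pics/w13.png

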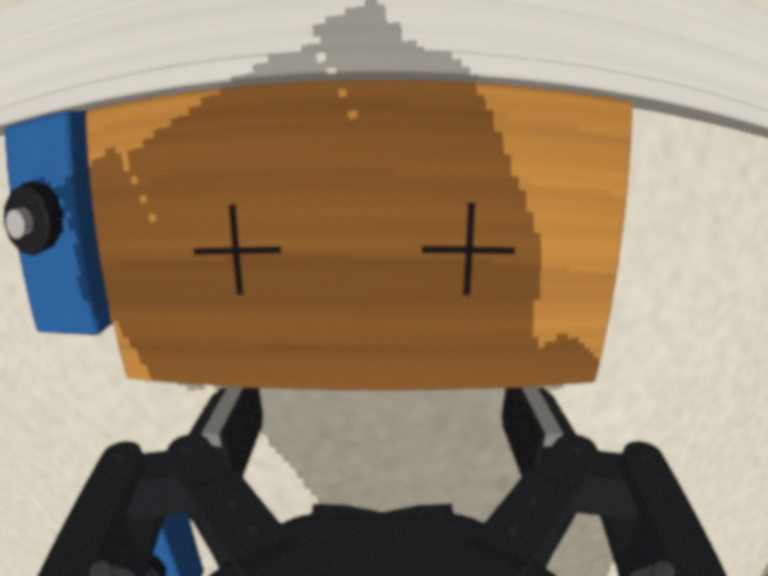

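Seated at 22 N on the fence. Backing straight off, then rising clear.

jog_arm(series=[[[-0.006,0,0,0,0,0,-1],[-0.02,0,0,0,0,0,-1],[-0.05,0,0,0,0,0,-1],[-0.08,0,0,0,0,0,-1],[-0.09,0,-0.08,0,0,0,-1],[-0.1,0,-0.18,0,0,0,-1],[-0.15,0.05,-0.28,0,0,0,-1],[-0.25,0.1,-0.3,0,0,0,-1],[-0.35,0.15,-0.3,0,0,0,-1],[-0.35,0.15,-0.3,0,0,0,-1],[-0.35,0.15,-0.3,0,0,0,-1]]])

```text
t: 23.42
tcp_pos: [0.4075, -0.0498, 0.2172]
tcp_rot: [[0.995, -0.102, 0.001], [-0.102, -0.995, -0.0], [0.001, 0.0, -1.0]]
wrist_force: [0.8, 0.1, 0.7]
gripper_width: 0.0851
```

```bash
python3 look.py 14
python3 - <<'E'
from workcell import r
from h import *
im=r.get_image("top")[:,:,::-1].copy()
cv2.imwrite("pics/t14.png",cv2.resize(im[100:270,90:410],None,fx=2.5,fy=2.5,interpolation=cv2.INTER_CUBIC))
O=np.array([.684,-.025]);u=np.array([.9948,-.102]);v=np.array([.102,.9948])
hs={'top':im,'side':r.get_image("side")[:,:,::-1].copy()}
for n in hs:
    ci=r.camera_info(n);m=cv2.inRange(cv2.cvtColor(hs[n],cv2.COLOR_BGR2HSV),(5,100,60),(18,255,255))
    for c in cv2.findContours(m,0,1)[0]:
        b=cv2.minAreaRect(c);X=ray(ci,b[0],.02)[0]
        if cv2.contourArea(c)>600 and abs(X[0]-.64)<.05 and abs(X[1])<.1:
            bp=ray(ci,cv2.boxPoints(b),.02)[:,:2];e=[bp[i]-bp[i-1] for i in range(4)];e=max(e,key=np.linalg.norm)
            print(n,(X[:2]-O)@u,(X[:2]-O)@v,"target v .032",np.degrees(np.arctan(-e[0]/e[1])))
d=cv2.absdiff(cv2.imread("pics/top0.png"),im);
for nm,lo,hi,h in(("green",(50,100,40),(80,255,255),.03),("yellow",(20,150,80),(32,255,255),.02)):
    for n in hs:
        for a in(cv2.imread(f"pics/{n}0.png"),hs[n]):
            m=cv2.inRange(cv2.cvtColor(a,cv2.COLOR_BGR2HSV),lo,hi);c=max(cv2.findContours(m,0,1)[0],key=cv2.contourArea);print(nm,n,cv2.minAreaRect(c)[0])
E
```

```text
[-0.64956468  0.17319357  0.58124128] [ 0.40791161 -0.04934072  0.21690362]
top -0.04714154617609251 0.03195500374483381 target v .032 -5.891629431954159
side -0.04660298021038301 0.03070103413207485 target v .032 -2.2013010469137417
green top (168.21243286132812, 231.78897094726562)
green top (168.20770263671875, 231.7615509033203)
green side (280.14630126953125, 305.18292236328125)
green side (280.2041320800781, 305.31097412109375)
yellow top (342.4280090332031, 250.60398864746094)
yellow top (342.4324035644531, 250.59457397460938)
yellow side (361.4384460449219, 148.99232482910156)
yellow side (361.06756591796875, 149.09458923339844)
```

View pics/t14.png

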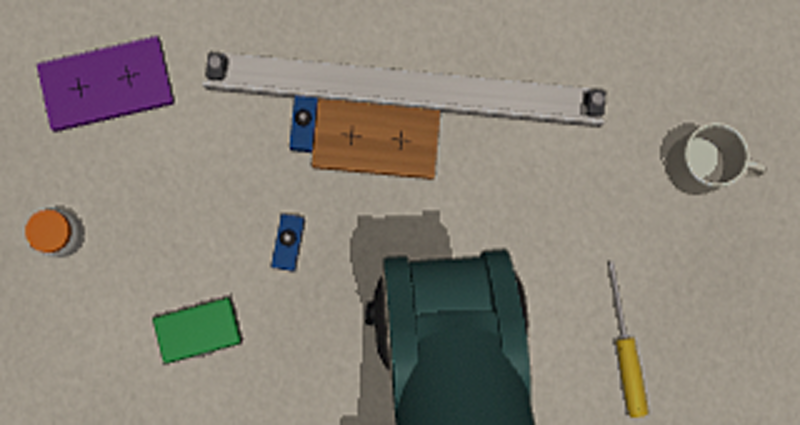

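View pics/s14.png

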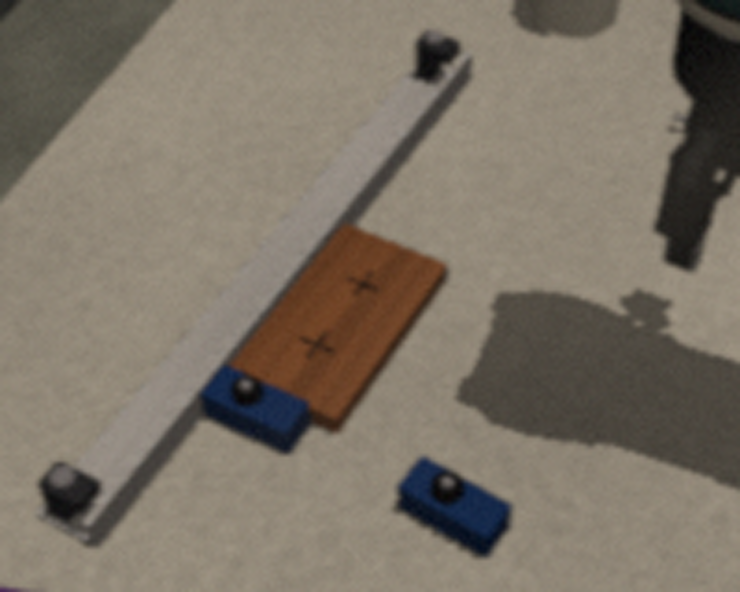

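The front is flush at both, and the arm is clear.

```bash
python3 -c "
from workcell import r
print(r.job_done())"
```

```text
the job is handed in; nothing more can be done
None
```

I pushed the wooden drawer front against the fence with both fingers and slid it along to the blue stop. I then gave it one more nudge against the fence, backed off, and handed the job in at about 23.5 s.

**Contact:** the arm met firm resistance at both: about 21 N at the stop and 22 N at the fence.

**Position:** in the last images the front looks flush at both.
- **From the fence:** its centre measured about 47 mm away (45 mm is contact), within the 2 mm calibration.
- **From the stop:** its centre measured about 80–81 mm away (80 mm is contact).
- **Angle:** the top view gave -5.9°, against about -5.85° for the fence.

**Disagreement:** the side view's rectangle fit gave -2.2° for the front. I put that down to perspective and the stop hiding a corner, since the side picture itself shows no wedge gap.

**Bystanders:** the bit case and the screwdriver handle moved less than half a pixel between the first and last pictures. I checked the mug and jar only by eye, and they looked unmoved.

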